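# Fit a fresh cell in the cellar's climate logger

### The arm

A 6-joint arm with a two-finger parallel gripper is mounted at the origin on the work surface. World frame = base frame: x ahead of the robot, y to its left, z up, the work surface at z = 0. Lengths are in mm, angles in degrees, forces in N, time in s.
With the tool pointing down it reaches from about 350 to 850 mm from the base axis. Payload 8.1 kg.
Tool frame: the origin (TCP) lies midway between the tips of the shut fingers; the grasp point (between the pads) lies 19 mm behind it; z points along the fingers, y is the line along which they close (so a half turn about z gives the same grasp; the last joint's range is limited). The gripper opens to 85 mm and grips with 20 to 120 N. Pads are 22 mm wide; open, the fingers measure 114 mm over their backs; the gripper's body (76 mm by 85 mm) begins 54 mm behind the grasp point. The pads swing forward as they close: fully open they stand 13 mm farther back than shut.
Start: joints at [-80.294, 7.471, 85.268, -0, 87.261, -4.893], TCP at [151.251, -580.628, 231.292] pointing down, gripper open.
Joint ranges: [-169.43, 169.43], [-51.17, 129.36], [1.28, 143.12], [-76.62, 256.62], [0, 156.53], [-152.29, 152.29]. Speed limits (degrees/s): [136.94, 136.94, 159.86, 180, 180, 180].

### API

Orientations are given as [roll, pitch, yaw] about the fixed x, y, z axes, in that order (R = Rz(yaw) Ry(pitch) Rx(roll)).
In Python, from bench import r, vision, telemetry, hand_in gives the robot as it stands (r), with the cameras (vision), the job as plain functions and the readings (telemetry).
- The arm moves only by the shell command python3 steer.py 'ROWS' [FORCE]. ROWS is a JSON object with one list for each field, all of the same length, 1 to 8, a row being the entries at one place: ax, ay, az (a rotation vector in fractions of the full range, 1 being 2 pi rad), dx, dy, dz (the shift in fractions of the full range, 1 being 750 mm), aperture (the finger opening in mm); each row is the pose to reach, as a shift and turn from the pose commanded when the command began, along the tool's axes at that moment; what a row does not reach only later rows make up. A row lasts 1/8 s, in which the tool goes at most 62.5 mm and 10.7 degrees, less where a joint would pass 70% of its speed; a pose out of reach is approached as far as the arm can. The fingers move at their own pace and stop on an object; FORCE is the grip in N (left out, the last holds). Time passes only in rows, so rows that do not move let the fingers close. It prints the time, the measured TCP pose, the force, the opening and the grip force at its end. No shift or turn number may pass 1 either way. Input that does not fit is refused with a message, and nothing moves.
- telemetry.sense(): the state, without advancing time (a new reading comes with each control period).
- vision.snapshot(name): name is "scene" or "top"; returns a dict with "pixels" (400x640x3 uint8, blue, green, red), "fx", "fy", "cx", "cy" (pixels), "D" ([k1, k2, p1, p2, k3] as OpenCV has them; the pictures are not rectified), "pose" (4x4, takes a point from camera to world coordinates). Camera axes: x right, y up, looking along -z (the intrinsics and any distortion apply to the point x, -y, -z); pixel columns grow to the right and rows downward; lengths in mm; the calibration is good to about 2 mm. A picture is of the moment at which its call begins. There is no depth.
- hand_in(): hands the job in; it is judged then, once.
The state is a dict: "time": time; "joint_pos": joint angles; "qd": joint speeds; "joint_efforts": joint torques, N m; "tool_pos": TCP position; "tcp_rot": TCP orientation; "ft_force": force on the tool from outside, world axes, zero at the start; "wrist_torque": the same for the moment, N m; "finger_gap": finger opening in mm; "grip_force": force on a finger pad.
Only numpy, scipy, OpenCV 4.12 (cv2) and the standard library are available. Lean on these libraries where they do the work, as an engineer would, in place of code of your own. Each camera call takes 0.05 s, during which the arm holds its last target. There are 200 camera calls.

### The job

The cheese cellar's climate logger lies on its side: tip it over a quarter turn so that its battery bay faces up, standing flat on the table. Then fit the green and brass cell in the bay, plus (brass) end at the orange lip: press its other end against the coil spring and bring it down past the lip until it lies flat and springs home under the lip. Leave the spent black cell and the other things on the table where they are.

Things in the scene. Friction and masses are not known exactly. Their poses are not given: they have to be found in the camera images.
- logger: climate logger, loose grey housing, 0.7 to 0.95 kg, on its side at first. x: along its length, from spring end (-67 mm) to lip end (+44.5 mm); y: out of the open bay (at first level, towards the robot; must end up); z: up at first. Origin on the first underside: it covers -32 to 32 mm in y, 0 to 70 mm in z. Bay up, it is 64 mm high and 70 mm wide
- bay (a point): centre of the seated cell; axes as the logger's. Bay up: 17 mm above the bay floor, which is 14 mm above the table. Side walls, 24 mm over the floor, leave a bay 38 mm wide. The spring wall (x below -47 mm from here) and the lip wall (x above 30.5 mm; the cell's plus end rests on it) rise 50 mm over the floor
- lip (a point): middle of the orange lip's edge, 25.5 mm along logger x and 21 mm along logger y from the bay centre. Bay up, the lip spans 36 to 40 mm over the bay floor, its top sloping up at 60 degrees. Slide the cell in along its axis at some 44 degrees, spring end low; at 30 to 35 degrees its plus end can pass under the lip, spring pressed in over 10 mm; pressed while still on the lip it may jam
- rim (a point): middle of the upper side wall's rim while the logger lies on its side, 62 mm above the table: a flat strip, 78 mm along x and 16 mm high (54 to 70 mm above the table), facing logger +y. Pushing it along logger -y tips the logger about its far bottom edge; past about 30 degrees it falls over by itself
- spring (a joint): how far the bay's coil spring is pressed in (m): 0 free, 0.018 at most, 400 N/m; about 0.005 with the cell seated. It ends in a steel disc of 13 mm, centred 13 mm over the bay floor, its face at x = -25.5 mm from the bay centre when free, pressed towards logger -x
- fresh_cell: the fresh cell, a cylinder 34 mm in diameter and 61 mm long, 0.12 to 0.17 kg: green with a brass-coloured band 17 mm long at its plus end. Origin at its centre; x runs along its axis to the plus end. It starts lying in a wooden tray, plus end to the robot's left, axis 23 mm above the table; ridges 6 mm high over the tray's 6 mm floor, 13 mm either side of its axis, keep it from rolling
- plus_end (a point): middle of the fresh cell's plus (brass) end face, 30.5 mm from its centre
- spent_cell: the spent cell, same size, black with a red band; lies in the tray beside the fresh one, 88 mm from it, axes parallel; the two may have swapped places. Origin at its centre
- cell_tray: wooden tray of the two cells, fixed, 100 x 190 x 6 mm; origin under its centre, x along the cells
- cover: the logger's loose grey battery cover, 112 x 70 x 4 mm, not needed; origin under its centre
- tomme: small cheese wheel, 160 mm across and 60 mm high, on a board 16 mm thick; origin under its centre
- salt_jar: salt jar, 70 mm across, 100 mm high; origin under its centre
- rind_brush: rind brush with a handle, lying flat; origin near its middle
- trier: cheese trier: T handle of 88 mm and a 130 mm steel rod, lying flat; origin at the handle's middle

How it is judged:
By the outcome, as a careful person would: the job done as asked, in the order asked, and still so for the second after the job is handed in, with the robot touching nothing.
It also fails if it takes over 56 s, if anything falls off the work surface, if the arm or the gripper's body presses on something with over 40 N, if the wrist force passes 120 N, or if a joint passes its speed limit or range.

## Working session

There is one attempt and no reset: what is moved stays moved. The work goes in short steps, Python scripts to look and compute and a shell command to move; the robot and the scene stay as the last step left them, time stands still between calls to the robot, and variables do not carry over. Pictures are saved under pics/ and viewed, at most 10 in all, crops included, and the job is handed in when it is done.

```bash
ls; mkdir -p pics; python3 - <<'E'
from bench import r, vision, telemetry, hand_in
import cv2,numpy as np
for n in("scene","top"):
    s=vision.snapshot(n);cv2.imwrite(f"pics/{n}0.png",s["pixels"]);print(n,s["fx"],s["fy"],s["cx"],s["cy"],s["D"]);print(np.round(s["pose"],3))
print(telemetry.sense())
E
```

```text
bench.py
pics
steer.py
scene 458.0415354256194 458.0415354256194 315.3178924929437 199.4276365222787 [-0.10962571  0.          0.          0.          0.        ]
[[ 7.97000e-01 -3.37000e-01  5.01000e-01  1.17958e+03]
 [ 6.03000e-01  4.19000e-01 -6.78000e-01 -9.07790e+02]
 [ 1.90000e-02  8.43000e-01  5.38000e-01  7.70109e+02]
 [ 0.00000e+00  0.00000e+00  0.00000e+00  1.00000e+00]]
top 371.1968977488947 371.1968977488947 321.790249196373 200.58225373658848 [0.02085179 0.         0.         0.         0.        ]
[[-8.000000e-03  9.880000e-01 -1.530000e-01  3.424200e+02]
 [-1.000000e+00 -8.000000e-03  7.000000e-03 -2.719100e+01]
 [ 5.000000e-03  1.530000e-01  9.880000e-01  1.424819e+03]
 [ 0.000000e+00  0.000000e+00  0.000000e+00  1.000000e+00]]
{'time': 0.1, 'joint_pos': array([-8.02963858e+01,  7.50989790e+00,  8.53236724e+01, -5.53201755e-04,
        8.72618158e+01, -4.89133054e+00]), 'qd': array([ 0.07599086, -0.07133251, -0.05941238, -0.04385521,  0.11040769,
        0.02347846]), 'joint_efforts': array([ 1.09931203e-03, -5.70950818e+01, -5.01943910e+01, -1.06724949e-04,
        8.04689247e-03,  2.20507661e-05]), 'tool_pos': array([ 151.14175589, -580.1362269 ,  230.35247693]), 'tcp_rot': array([-1.79904914e+02, -7.58268439e-03,  1.45949654e+01]), 'ft_force': array([ 0.18150675, -0.52722054, -0.20781319]), 'wrist_torque': array([-0.06665042, -0.00696948, -0.01649914]), 'grip_force': 0.0, 'finger_gap': 85.35226915504222}
```

View pics/scene0.png

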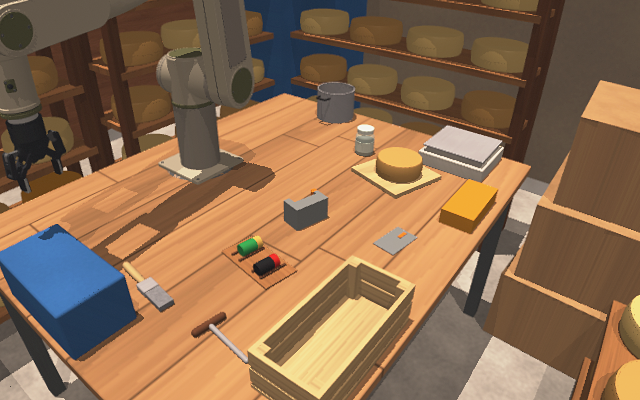

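View pics/top0.png

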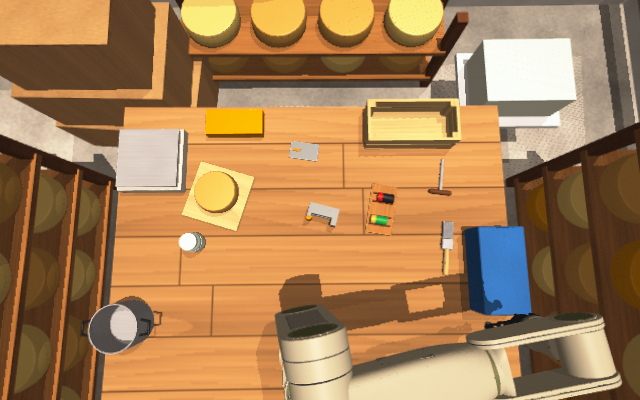

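The scene view shows the logger near (306,208) with its cells' tray near (258,258). In the top view the logger is at (322,213), the green cell at (380,220) with brass to the left, and the spent one at (382,198).

```bash
cat > h.py <<'E'
import cv2,numpy as np
from scipy.spatial.transform import Rotation as R
from bench import r, vision, telemetry, hand_in
def ray(s,uv):
    K=np.array([[s["fx"],0,s["cx"]],[0,s["fy"],s["cy"]],[0,0,1]])
    n=cv2.undistortPoints(np.array(uv,float).reshape(-1,1,2),K,np.array(s["D"],float)).reshape(-1,2)
    d=np.c_[n[:,0],-n[:,1],-np.ones(len(n))]
    P=np.array(s["pose"]);return P[:3,3],d@P[:3,:3].T
def onplane(s,uv,z):
    o,d=ray(s,uv);return o+d*((z-o[2])/d[:,2])[:,None]
def proj(s,p):
    K=np.array([[s["fx"],0,s["cx"]],[0,s["fy"],s["cy"]],[0,0,1]])
    P=np.array(s["pose"]);q=(np.atleast_2d(p)-P[:3,3])@P[:3,:3]
    return cv2.projectPoints(q*[1,-1,-1],np.zeros(3),np.zeros(3),K,np.array(s["D"],float))[0].reshape(-1,2)
def tri(s1,u1,s2,u2):
    o1,d1=ray(s1,u1);o2,d2=ray(s2,u2);d1=d1[0]/np.linalg.norm(d1);d2=d2[0]/np.linalg.norm(d2)
    t=np.linalg.lstsq(np.c_[d1,-d2],o2-o1,rcond=None)[0];a=o1+t[0]*d1;b=o2+t[1]*d2
    return (a+b)/2,np.linalg.norm(a-b)
def blobs(img,f,lo,hi,box,amin=6):
    u0,v0,u1,v1=box;m=cv2.inRange(cv2.cvtColor(img,cv2.COLOR_BGR2HSV),lo,hi);k=np.zeros_like(m);k[v0:v1,u0:u1]=m[v0:v1,u0:u1]
    n,l,st,c=cv2.connectedComponentsWithStats(k)
    return [(np.round(c[i],2),st[i].tolist(),l==i) for i in range(1,n) if st[i,4]>=amin]
def crop(s,box,k,name):
    u0,v0,u1,v1=box;cv2.imwrite(name,cv2.resize(s["pixels"][v0:v1,u0:u1],None,fx=k,fy=k,interpolation=cv2.INTER_CUBIC))
def rel(dp):  # world shift -> tool shift using measured orientation
    st=telemetry.sense();return R.from_euler("xyz",st["tcp_rot"],degrees=True).inv().apply(dp)
E
python3 - <<'E'
from h import *
a=vision.snapshot("top");b=vision.snapshot("scene")
A=cv2.resize(a["pixels"][175:245,295:405],None,fx=7,fy=7,interpolation=cv2.INTER_CUBIC)
cv2.imwrite("pics/topc.png",A)
crop(b,(220,180,340,290),5,"pics/scc.png")
for n,s,box in(("top",a,(295,175,405,245)),("scene",b,(220,180,340,290))):
  for c,lo,hi in(("green",(45,100,60),(75,255,255)),("brass",(18,90,120),(32,255,255)),("red",(0,200,100),(4,255,255)),("orange",(8,200,180),(17,255,255)),("grey",(0,0,60),(180,45,200))):
    for ce,st,m in blobs(s["pixels"],0,lo,hi,box,4): print(n,c,ce,st)
E
```

```text
top green [381.16 219.9 ] [376, 215, 12, 10, 92]
top brass [308.5  216.75] [307, 215, 5, 4, 12]
top brass [372.98 218.52] [370, 215, 7, 9, 42]
top red [379.81 196.7 ] [377, 193, 6, 8, 37]
top grey [388.1  197.19] [384, 196, 10, 3, 21]
top grey [321.61 215.78] [310, 212, 23, 11, 49]
top grey [332.43 225.14] [330, 224, 5, 3, 7]
scene green [247.24 246.7 ] [238, 238, 20, 18, 234]
scene brass [257.7  238.91] [253, 236, 10, 9, 43]
scene brass [327.48 279.12] [314, 267, 26, 23, 124]
scene red [274.91 258.7 ] [269, 254, 11, 13, 64]
scene orange [312.78 189.67] [311, 189, 5, 3, 9]
scene grey [305.38 210.51] [284, 191, 44, 39, 1173]
```

View pics/topc.png

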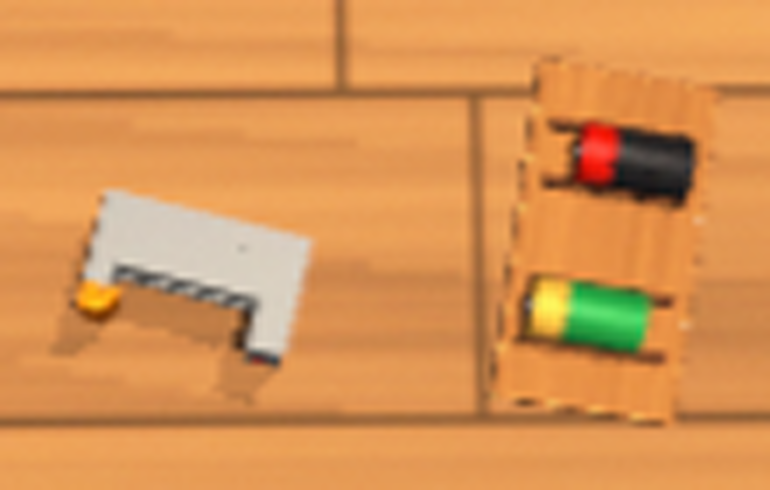

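View pics/scc.png

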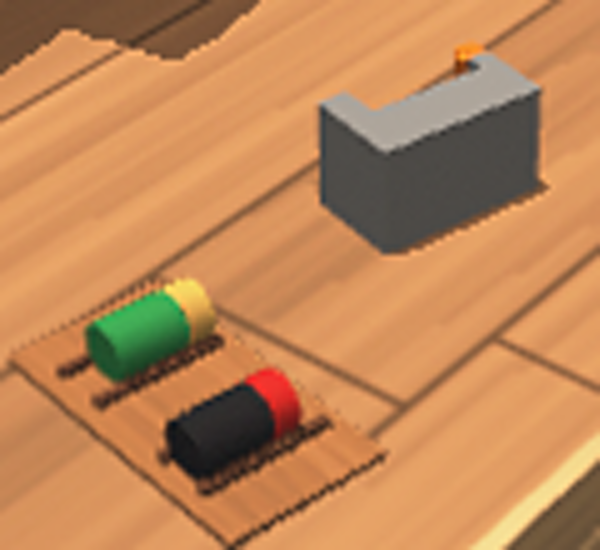

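The crops show the logger's U profile. In the top view its far corners are at about (310,202) and (339.6,209.3), the near spring corner at (335.3,226.7). In the scene view the far top corners are (297.6,210.4) and (328.2,198). The green cell has brass to the left.

```bash
python3 - <<'E'
from h import *
a=vision.snapshot("top");b=vision.snapshot("scene")
T=np.array([(105,188),(312,240),(282,362)])/7+[294.57,174.57]
S=np.array([(541,90),(388,152),(320,103)])/5+[219.6,179.6]
P=onplane(a,T,70);Q=onplane(b,S,70);print(P.round(1),Q.round(1),sep="\n")
for W in(P,Q):
  print("len",np.linalg.norm(W[0]-W[1]),np.linalg.norm(W[1]-W[2]),"yaw",np.degrees(np.arctan2(*(W[0]-W[1])[1::-1])))
for i in range(3):print("tri",tri(a,T[i],b,S[i]))
# cells
def cell(s,box,masks):
    ms=[cv2.inRange(cv2.cvtColor(s["pixels"],cv2.COLOR_BGR2HSV),lo,hi) for lo,hi in masks]
    m=ms[0]|ms[1];k=np.zeros_like(m);u0,v0,u1,v1=box;k[v0:v1,u0:u1]=m[v0:v1,u0:u1]
    return np.array(cv2.minAreaRect(cv2.findNonZero(k))[0]),cv2.boxPoints(cv2.minAreaRect(cv2.findNonZero(k)))
G=((45,100,40),(75,255,255)),((16,90,120),(32,255,255))
ca,ba=cell(a,(367,212,393,228),G);cb,bb=cell(b,(236,232,266,258),G)
print("cell",ca,cb,tri(a,ca,b,cb));print(onplane(a,[ca],27),onplane(a,ba,25).round(1),onplane(b,[cb],23))
E
```

```text
[[549.    9.   70. ]
 [520.5 -99.7  70. ]
 [456.4 -83.1  70. ]]
[[549.7   5.4  70. ]
 [521.5 -98.9  70. ]
 [460.2 -84.3  70. ]]
len 112.41862267338131 66.22920487611368 yaw 75.31909044221891
len 107.98834046509735 63.019697166965 yaw 74.86835122976
tri (array([548.57862554,   8.49568777,  68.15318046]), np.float64(1.7820431829761498))
tri (array([520.99982483, -99.31225039,  69.96727451]), np.float64(1.2967162913229884))
tri (array([457.29961837, -82.50960789,  67.87398952]), np.float64(1.9218792443753645))
cell [379.16998291 219.30999756] [249.30004883 245.10002136] (array([ 485.31153275, -253.1384171 ,   25.10160552]), np.float64(0.05510426926677847))
[[ 485.13711326 -252.81240545   27.        ]] [[ 473.3 -217.8   25. ]
 [ 507.3 -223.6   25. ]
 [ 497.4 -288.6   25. ]
 [ 463.5 -282.5   25. ]] [[ 483.33241427 -251.31015822   23.        ]]
```

The manual's scale: shifts go in shares of 750 mm and turns go in shares of 2 pi rad. Converting my numbers, -336 mm / 750 = -0.448, 100 mm / 750 = 0.1333, 29.3 degrees / 360 = 0.0814.

```bash
python3 steer.py '{"ax": [0,0,0,0,0,0,0,0],"ay": [0,0,0,0,0,0,0,0],"az": [0.0278,0.0556,0.0814,0.0814,0.0814,0.0814,0.0814,0.0814],"dx": [0.0547,0.1093,0.164,0.2187,0.2733,0.328,0.3827,0.4373],"dy": [-0.056,-0.112,-0.168,-0.224,-0.28,-0.336,-0.392,-0.448],"dz": [0,0,0.0133,0.0267,0.0533,0.08,0.1067,0.1333],"aperture": [0,0,0,0,0,0,0,0]}' 40; python3 -c "
from h import *
t=telemetry.sense();print(t['tool_pos'],t['tcp_rot'],rel(np.array([470,-25.6,110])-t['tool_pos']))"
```

```text
time: 1.3
tool_pos: [384.8, -171.2, 131.1]
tcp_rot: [180.0, -0.1, -14.7]
ft_force: [1.2, -0.6, 0.5]
finger_gap: -0.2
grip_force: 0.0
[ 384.75159565 -171.17219024  131.05763512] [ 1.79980001e+02 -7.55532437e-02 -1.47178834e+01] [  45.43942196 -162.46130567   21.06086662]
```

Scaled: -162.5 mm / 750 = -0.2167, -108 mm / 750 = -0.144.

```bash
python3 steer.py '{"ax": [0,0,0,0,0,0,0],"ay": [0,0,0,0,0,0,0],"az": [0,0,0,0,0,0,0],"dx": [0.02,0.04,0.0605,0.0605,0.0605,0.0605,0.0605],"dy": [-0.072,-0.144,-0.2167,-0.2167,-0.2167,-0.2167,-0.2167],"dz": [0,0,0.02,0.02,0.0533,0.0893,0.0893],"aperture": [0,0,0,0,0,0,0]}'; python3 -c "
from h import *
t=telemetry.sense();print(t['tool_pos'],rel(np.array([499.1,-33.2,63])-t['tool_pos']))
crop(vision.snapshot('scene'),(250,130,370,230),5,'pics/s1.png')"
```

```text
time: 2.17
tool_pos: [466.8, -27.5, 62.4]
tcp_rot: [180.0, 0.3, -14.7]
ft_force: [-1.2, 0.9, -0.2]
finger_gap: -0.2
grip_force: 0.0
[466.82059643 -27.53959134  62.37599272] [32.65399508 -2.73881085 -0.7778342 ]
```

View pics/s1.png

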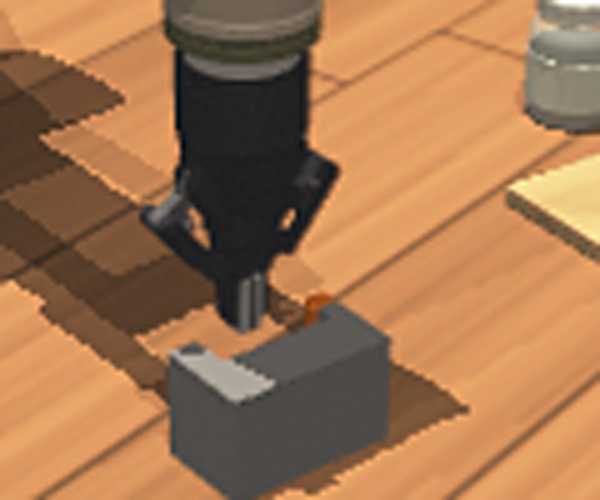

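Scaled: 49 mm / 750 = 0.0653, 44 mm / 750 = 0.0587.

```bash
python3 steer.py '{"ax": [0,0,0,0,0,0,0,0],"ay": [0,0,0,0,0,0,0,0],"az": [0,0,0,0,0,0,0,0],"dx": [0.016,0.0267,0.032,0.0387,0.0453,0.052,0.0587,0.0653],"dy": [-0.0027,-0.0027,-0.0027,-0.0027,-0.0027,-0.0027,-0.0027,-0.0027],"dz": [0,0,-0.0013,-0.004,-0.0067,-0.0093,-0.0107,-0.012],"aperture": [0,0,0,0,0,0,0,0]}'; python3 -c "
from h import *
crop(vision.snapshot('scene'),(250,130,370,230),5,'pics/s2.png')"
```

```text
time: 3.22
tool_pos: [517.5, -37.8, 73.3]
tcp_rot: [-180.0, -0.0, -14.7]
ft_force: [-0.5, 0.4, -0.5]
finger_gap: 0.1
grip_force: 0.4
```

View pics/s2.png

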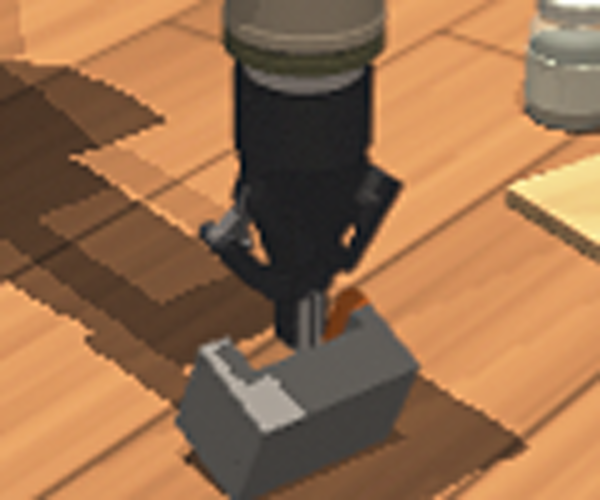

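Scaled: -70 mm / 750 = -0.0933, -60 mm / 750 = -0.08.

```bash
python3 steer.py '{"ax": [0,0,0,0,0,0,0,0],"ay": [0,0,0,0,0,0,0,0],"az": [0,0,0,0,0,0,0,0],"dx": [0.0067,0.0133,0.0187,0.0213,0.0213,0.0213,-0.0267,-0.08],"dy": [0,0,0,0,0,0,0,0.0533],"dz": [-0.0013,-0.0013,-0.0013,-0.0027,-0.0133,-0.04,-0.08,-0.0933],"aperture": [0,0,0,0,0,0,0,0]}'; python3 -c "
from h import *
crop(vision.snapshot('scene'),(250,130,370,230),5,'pics/s3.png')"
```

```text
time: 4.28
tool_pos: [449.8, -60.3, 146.1]
tcp_rot: [-180.0, -0.2, -14.5]
ft_force: [-0.8, 0.0, 0.7]
finger_gap: -0.0
grip_force: 0.0
```

View pics/s3.png

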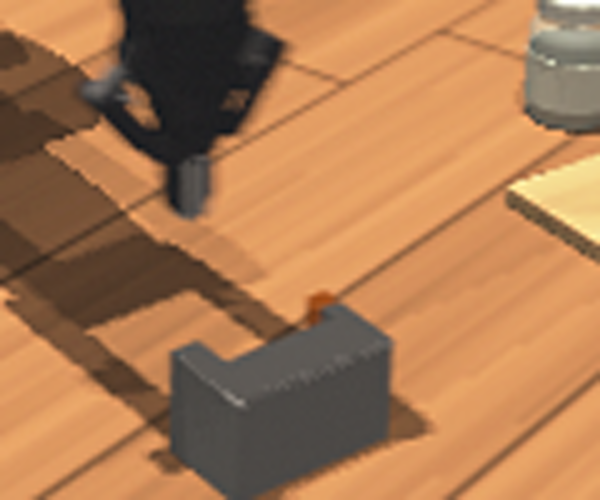

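The logger fell back on its side, because the push was too short. I repeat with more travel.

Scaled: 83 mm / 750 = 0.1107, 9.5 mm / 750 = 0.0127.

```bash
python3 steer.py '{"ax": [0,0,0,0,0,0,0,0],"ay": [0,0,0,0,0,0,0,0],"az": [0,0,0,0,0,0,0,0],"dx": [0.0127,0.0127,0.0127,0.0227,0.0333,0.0427,0.0507,0.0587],"dy": [-0.048,-0.048,-0.048,-0.048,-0.048,-0.048,-0.048,-0.048],"dz": [0,0.06,0.1107,0.1107,0.1107,0.1093,0.1067,0.104],"aperture": [0,0,0,0,0,0,0,0]}'; python3 steer.py '{"ax": [0,0,0,0,0,0,0,0],"ay": [0,0,0,0,0,0,0,0],"az": [0,0,0,0,0,0,0,0],"dx": [0.008,0.016,0.024,0.032,0.04,0.048,0.056,0.064],"dy": [0,0,0,0,0,0,0,0],"dz": [-0.0027,-0.0053,-0.0067,-0.008,-0.008,-0.008,-0.008,-0.008],"aperture": [0,0,0,0,0,0,0,0]}'; python3 -c "
from h import *
crop(vision.snapshot('scene'),(250,130,370,230),5,'pics/s4.png')"
```

```text
time: 5.32
tool_pos: [501.6, -37.7, 66.4]
tcp_rot: [-180.0, -0.1, -14.7]
ft_force: [-3.2, 0.5, 3.8]
finger_gap: -0.3
grip_force: 2.1
time: 6.32
tool_pos: [547.4, -49.7, 71.3]
tcp_rot: [-180.0, -0.0, -14.7]
ft_force: [0.3, -0.0, 0.0]
finger_gap: -0.0
grip_force: 0.0
```

View pics/s4.png

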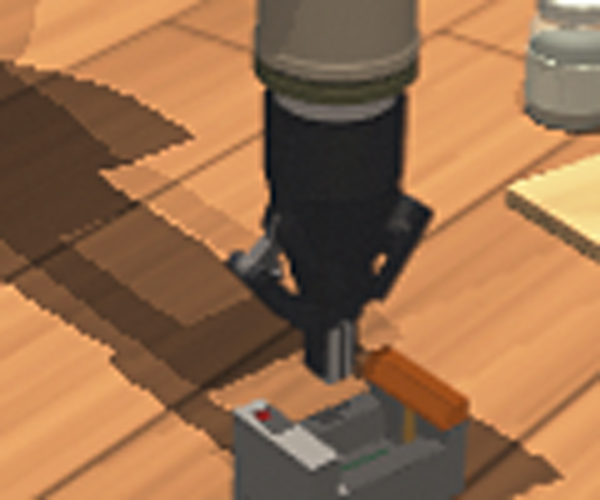

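The logger now stands bay up. The orange lip is on top and the spring wall with its red dot is at left.

Scaled: -90 mm / 750 = -0.12, -80 mm / 750 = -0.1067.

```bash
python3 steer.py '{"ax": [0,0,0,0],"ay": [0,0,0,0],"az": [0,0,0,0],"dx": [0,0,-0.0533,-0.12],"dy": [0,0,0.0267,0.0667],"dz": [-0.0533,-0.1067,-0.1067,-0.1067],"aperture": [0,40,85,85]}'; cat >> h.py <<'E'
def tool(az,el,yawtilt=0): # tool x along heading az (deg), raised el above level; z down-ish
    a=np.array([np.cos(np.radians(az)),np.sin(np.radians(az)),0]);u=np.array([0,0,1.]);e=np.radians(el)
    x=np.cos(e)*a+np.sin(e)*u;z=np.sin(e)*a-np.cos(e)*u
    return R.from_matrix(np.c_[x,np.cross(z,x),z])
def go(p,Rt):
    t=telemetry.sense();R0=R.from_euler("xyz",t["tcp_rot"],degrees=True)
    print("at",t["tool_pos"].round(1),"row",(R0.inv()*Rt).as_rotvec(degrees=True).round(1),R0.inv().apply(np.array(p)-t["tool_pos"]).round(1))
E
python3 - <<'E'
from h import *
print(telemetry.sense()["joint_pos"].round(1))
Rt=tool(81.4,-25);z=Rt.as_matrix()[:,2];a=np.array([np.cos(np.radians(81.4)),np.sin(np.radians(81.4)),0])
p=np.array([485.2,-253,23.])+14*a+12*z;print(p)
go(p-75*z,Rt)
E
```

```text
time: 6.88
tool_pos: [447.2, -75.3, 152.3]
tcp_rot: [180.0, -0.1, -14.6]
ft_force: [0.4, -1.2, 1.3]
finger_gap: 54.5
grip_force: 0.0
[-16.  -13.  113.4  -0.   79.5  88.6]
[ 486.53513841 -244.1718087    12.12430656]
at [447.2 -75.3 152.3] row [-20.8 -18.9 -94.4] [ 77.2 121.9  72.3]
```

Scaled: 122 mm / 750 = 0.1627, 110 mm / 750 = 0.1467, -2.1 degrees / 360 = -0.0058.

```bash
python3 steer.py '{"ax": [-0.0058,-0.0117,-0.0172,-0.0231,-0.0289,-0.0347,-0.0406,-0.0461],"ay": [-0.0053,-0.0106,-0.0158,-0.0211,-0.0264,-0.0314,-0.0367,-0.0419],"az": [-0.0261,-0.0525,-0.0786,-0.105,-0.1311,-0.1572,-0.1833,-0.2097],"dx": [0.0133,0.0267,0.04,0.0533,0.0667,0.08,0.0933,0.1027],"dy": [0.02,0.04,0.06,0.08,0.1,0.12,0.1467,0.1627],"dz": [0,0,0,0.0133,0.0267,0.04,0.0533,0.0667],"aperture": [85,85,85,85,85,85,85,85]}'; python3 - <<'E'
from h import *
Rt=tool(81.4,-25);go(np.array([486.5,-244.2,12.1])-75*Rt.as_matrix()[:,2],Rt)
E
```

```text
time: 7.88
tool_pos: [491.1, -213.5, 101.0]
tcp_rot: [176.5, 20.6, 61.4]
ft_force: [0.3, 0.4, -0.4]
finger_gap: 85.3
grip_force: 0.0
at [ 491.1 -213.5  101. ] row [ -4.3  -3.8 -18.6] [ 8.  -1.4 19.3]
```

Scaled: 19 mm / 750 = 0.0253, 10 mm / 750 = 0.0133, -18.6 degrees / 360 = -0.0517.

```bash
python3 steer.py '{"ax": [-0.0058,-0.0119,-0.0119,-0.0119],"ay": [-0.0053,-0.0106,-0.0106,-0.0106],"az": [-0.0258,-0.0517,-0.0517,-0.0517],"dx": [0.0053,0.0107,0.0107,0.0107],"dy": [-0.0013,-0.0019,-0.0019,-0.0019],"dz": [0.0133,0.0253,0.0253,0.0253],"aperture": [85,85,85,85]}'; python3 - <<'E'
from h import *
Rt=tool(81.4,-25);go(np.array([486.5,-244.2,12.1]),Rt)
a=vision.snapshot("top");b=vision.snapshot("scene")
A=cv2.resize(a["pixels"][190:240,295:405],None,fx=7,fy=7,interpolation=cv2.INTER_CUBIC)
B=cv2.resize(b["pixels"][180:250,260:370],None,fx=7,fy=7,interpolation=cv2.INTER_CUBIC)[:240*2]
B=B[:,:770];cv2.imwrite("pics/c5.png",cv2.resize(np.vstack([A,B]),None,fx=.7,fy=.7))
for n,s,box in(("top",a,(295,185,350,235)),("scene",b,(260,180,370,250))):
  for c,lo,hi in(("orange",(6,200,150),(20,255,255)),("red",(0,150,80),(4,255,255)),("redhi",(174,120,80),(180,255,255))):
    for ce,st,m in blobs(s["pixels"],0,lo,hi,box,3): print(n,c,ce,st,cv2.boxPoints(cv2.minAreaRect(cv2.findNonZero(m.astype(np.uint8)))).round(1).tolist())
E
```

```text
time: 8.38
tool_pos: [491.4, -212.0, 81.3]
tcp_rot: [179.8, 24.9, 80.8]
ft_force: [-0.1, -0.0, 0.9]
finger_gap: 85.1
grip_force: 0.0
at [ 491.4 -212.    81.3] row [-0.  -0.1 -0.5] [-0.3  0.  76.5]
scene orange [335.12 207.13] [326, 199, 17, 16, 68] [[324.5, 201.5], [329.5, 196.5], [342.5, 209.5], [337.5, 214.5]]
scene red [302.5 212.5] [302, 212, 2, 2, 4] [[302.0, 212.0], [303.0, 212.0], [303.0, 213.0], [302.0, 213.0]]
```

View pics/c5.png

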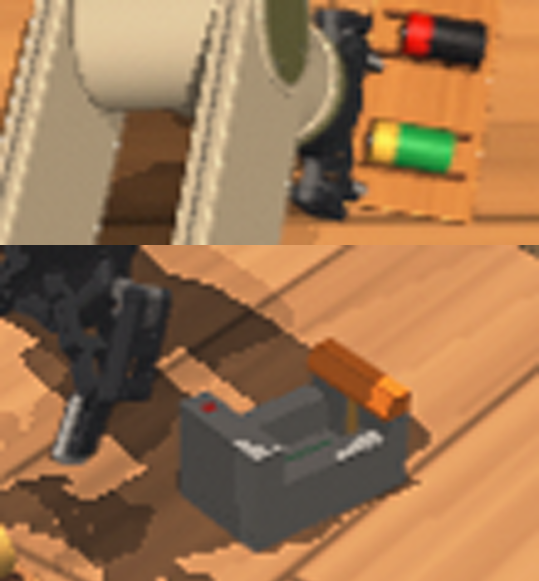

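The view shows the logger upright, with its corner and top rim visible in the scene view. The top view of it is blocked by the arm. The gripper stands above and left of the green cell, so I descend and grip.

Scaled: 76 mm / 750 = 0.1013, 60 mm / 750 = 0.08, -0.5 degrees / 360 = -0.0014.

```bash
python3 steer.py '{"ax": [0,0,0,0,0,0,0,0],"ay": [0,0,0,0,0,0,0,0],"az": [-0.0014,-0.0014,-0.0014,-0.0014,-0.0014,-0.0014,-0.0014,-0.0014],"dx": [0,0,0,0,0,0,0,0],"dy": [0,0,0,0,0,0,0,0],"dz": [0.04,0.08,0.1013,0.1013,0.1013,0.1013,0.1013,0.1013],"aperture": [85,85,85,85,20,20,20,20]}' 60; python3 steer.py '{"ax": [0,0,0,0,0],"ay": [0,0,0,0,0],"az": [0,0,0,0,0],"dx": [0,0,-0.0173,-0.0347,-0.0453],"dy": [0,0,0,0,0],"dz": [0,0,-0.0373,-0.0747,-0.0973],"aperture": [20,20,20,20,20]}'
```

```text
time: 9.48
tool_pos: [487.7, -243.5, 13.2]
tcp_rot: [179.9, 25.0, 81.6]
ft_force: [1.3, 3.0, 5.8]
finger_gap: 32.7
grip_force: 58.8
time: 10.1
tool_pos: [486.9, -243.6, 94.0]
tcp_rot: [-180.0, 25.0, 81.6]
ft_force: [-0.3, -0.0, -2.6]
finger_gap: 31.9
grip_force: 60.2
```

```bash
python3 - <<'E'
from h import *
go([480,-300,170],tool(81.4,21))
E
```

```text
at [ 486.9 -243.6   94. ] row [ 0.  46.   0.2] [-83.5   1.4 -44.9]
```

Scaled: -83.5 mm / 750 = -0.1113, -66 mm / 750 = -0.088, 46 degrees / 360 = 0.1278.

```bash
python3 steer.py '{"ax": [0,0,0,0,0,0,0],"ay": [0.025,0.05,0.075,0.1,0.1278,0.1278,0.1278],"az": [0,0,0,0,0.0006,0.0006,0.0006],"dx": [-0.0213,-0.0427,-0.0667,-0.088,-0.1113,-0.1113,-0.1113],"dy": [0,0,0,0,0.0019,0.0019,0.0019],"dz": [-0.012,-0.024,-0.036,-0.048,-0.06,-0.06,-0.06],"aperture": [20,20,20,20,20,20,20]}'; python3 - <<'E'
from h import *
t=telemetry.sense();print(t["tool_pos"],t["tcp_rot"],t["finger_gap"])
a=vision.snapshot("top");b=vision.snapshot("scene")
cv2.imwrite("pics/a6.png",a["pixels"]);cv2.imwrite("pics/b6.png",b["pixels"])
import pickle;pickle.dump((a,b),open("ab.pkl","wb"))
for n,s,box in(("top",a,(280,170,460,260)),("scene",b,(180,130,370,290))):
  for c,lo,hi in(("orange",(6,200,120),(17,255,255)),("red",(0,150,70),(4,255,255)),("green",(45,100,40),(75,255,255)),("brass",(18,90,110),(32,255,255))):
    for ce,st,m in blobs(s["pixels"],0,lo,hi,box,4): print(n,c,ce,st,cv2.boxPoints(cv2.minAreaRect(cv2.findNonZero(m.astype(np.uint8)))).round(1).tolist())
E
```

```text
time: 10.98
tool_pos: [479.1, -299.8, 167.4]
tcp_rot: [-179.8, -21.0, 81.3]
ft_force: [-0.5, 0.5, -1.1]
finger_gap: 31.9
grip_force: 60.4
[ 479.11115348 -299.81430868  167.4040892 ] [-179.80717982  -20.98287088   81.27406053] 31.909557644731358
top orange [315.3  194.86] [310, 185, 10, 19, 44] [[309.3999938964844, 202.3000030517578], [317.0, 185.0], [321.20001220703125, 186.8000030517578], [313.6000061035156, 204.10000610351562]]
top red [379.96 196.77] [377, 193, 7, 9, 47] [[376.5, 200.3000030517578], [378.20001220703125, 192.1999969482422], [383.29998779296875, 193.3000030517578], [381.70001220703125, 201.3000030517578]]
top green [324.18 198.71] [318, 196, 15, 7, 51] [[317.79998779296875, 198.89999389648438], [318.70001220703125, 195.1999969482422], [332.79998779296875, 198.6999969482422], [331.8999938964844, 202.5]]
top green [407.  216.6] [405, 214, 5, 7, 20] [[404.79998779296875, 220.0], [406.0, 213.8000030517578], [409.5, 214.5], [408.29998779296875, 220.6999969482422]]
top brass [313.59 193.41] [311, 185, 7, 18, 46] [[310.1000061035156, 201.8000030517578], [314.3999938964844,
[... 844 characters left out ...]
cene red [275.12 259.47] [269, 254, 11, 14, 77] [[268.79998779296875, 255.60000610351562], [275.0, 252.3000030517578], [281.20001220703125, 263.6000061035156], [275.0, 267.0]]
scene green [222.47 212.03] [214, 200, 18, 22, 223] [[212.8000030517578, 216.1999969482422], [222.10000610351562, 199.89999389648438], [234.10000610351562, 206.8000030517578], [224.8000030517578, 223.0]]
scene brass [363.41 168.39] [352, 161, 18, 17, 164] [[352.0, 161.0], [369.0, 161.0], [369.0, 177.0], [352.0, 177.0]]
scene brass [342.75 269.07] [314, 256, 56, 34, 300] [[307.8999938964844, 275.79998779296875], [363.20001220703125, 250.39999389648438], [370.1000061035156, 265.5], [314.8999938964844, 290.8999938964844]]
```

```bash
python3 - <<'E'
from h import *
import pickle
a,b=pickle.load(open("ab.pkl","rb"))
for n,s,box,zs in(("top",a,(300,175,352,225),64),("scene",b,(272,188,356,256),64)):
    h=cv2.cvtColor(s["pixels"],cv2.COLOR_BGR2HSV);m=cv2.inRange(h,(0,0,20),(180,70,255))
    o=cv2.inRange(h,(6,215,110),(22,255,255)) if n=="scene" else cv2.inRange(h,(6,200,110),(32,255,255))
    k=np.zeros_like(m);u0,v0,u1,v1=box;k[v0:v1,u0:u1]=m[v0:v1,u0:u1]
    l=cv2.connectedComponentsWithStats(k);i=1+np.argmax(l[2][1:,4]);g=(l[1]==i).astype(np.uint8);print(n,"grey",l[2][i],l[2][1:,4].tolist())
    hull=cv2.convexHull(cv2.findNonZero(g));q=cv2.approxPolyDP(hull,1.6,True).reshape(-1,2);print("grey hull",q.tolist())
    print(onplane(s,q,64).round(1).tolist())
    k[:]=0;k[v0:v1,u0:u1]=o[v0:v1,u0:u1];l=cv2.connectedComponentsWithStats(k);i=1+np.argmax(l[2][1:,4])
    pts=cv2.findNonZero((l[1]==i).astype(np.uint8));bx=cv2.boxPoints(cv2.minAreaRect(pts));c=bx.mean(0);print("orange",l[2][i],bx.tolist(),onplane(s,bx,60).round(1).tolist())
    if n=="top":ca=c
print(tri(a,ca,b,c))
cv2.imwrite("pics/c7.png",np.vstack([cv2.resize(s["pixels"][y:y+y2,x:x+70],None,fx=8,fy=8,interpolation=cv2.INTER_CUBIC) for s,x,y,y2 in((a,295,180,33),(b,282,195,40))]))
E
```

```text
top grey [311 188  32  23 400] [400]
grey hull [[342, 192], [338, 210], [311, 204], [320, 188]]
[[584.5, -111.7, 64.0], [517.1, -95.8, 64.0], [540.2, 3.9, 64.0], [600.3, -29.9, 64.0]]
orange [310 185  10  19  97] [[309.3817443847656, 202.56846618652344], [314.2613830566406, 184.2696990966797], [319.1161804199219, 185.56431579589844], [314.2365417480469, 203.8630828857422]] [[546.2, 10.0, 60.0], [615.4, -8.5, 60.0], [610.3, -26.7, 60.0], [541.2, -8.0, 60.0]]
scene grey [ 297  207   46   35 1061] [1061]
grey hull [[342, 227], [311, 241], [297, 230], [297, 212], [324, 207], [342, 215]]
[[658.0, -80.6, 64.0], [630.8, -178.8, 64.0], [574.0, -164.6, 64.0], [521.6, -99.9, 64.0], [564.8, -33.4, 64.0], [626.5, -34.6, 64.0]]
orange [324 200   2   2   2] [[325.0, 200.0], [325.0, 200.0], [324.0, 201.0], [324.0, 201.0]] [[541.9, 2.9, 60.0], [541.9, 2.9, 60.0], [542.8, -3.3, 60.0], [542.8, -3.3, 60.0]]
(array([566.34991445, -15.54711406,  79.00399927]), np.float64(21.873285738317417))
```

```bash
python3 - <<'E'
from h import *
import pickle
a,b=pickle.load(open("ab.pkl","rb"))
ex=np.array([np.cos(np.radians(75)),np.sin(np.radians(75)),0]);w=np.array([ex[1],-ex[0],0]);B=np.array([568.5,-42.6,0])
P=lambda x,y,z:B+x*ex+y*w+np.array([0,0,z])
for nm,p in(("nearspr top",P(-67,-35,64)),("farspr top",P(-67,35,64)),("farspr bot",P(-67,35,0)),("nearspr bot",P(-67,-35,0)),("farlip bot",P(44.5,35,0)),("farlip top",P(44.5,35,64)),("nearlip top",P(44.5,-35,64)),("lipedge near",P(25.5,-35,54)),("lipedge far",P(25.5,35,54))):
    print(nm,proj(a,p).round(1)[0],proj(b,p).round(1)[0])
t=telemetry.sense();Rt=R.from_euler("xyz",t["tcp_rot"],degrees=True).as_matrix();x,y,z=Rt.T
al=np.radians(25);ax=np.cos(al)*x-np.sin(al)*z;print("axis",ax,np.degrees(np.arcsin(ax[2])))
C=t["tool_pos"]-12*z-14*ax;print("C",C)
for s in(-30.5,-14,13.5,22,30.5):print(s,proj(a,C+s*ax).round(1)[0],proj(b,C+s*ax).round(1)[0])
h=cv2.cvtColor(b["pixels"],cv2.COLOR_BGR2HSV)
for ce,st,m in blobs(b["pixels"],0,(16,70,90),(34,255,255),(215,175,260,215),3):print("brass sc",ce,st)
E
```

```text
nearspr top [338.7 209.9] [296.2 211.2]
farspr top [343.3 191.9] [311.7 223.1]
farspr bot [342.2 194.8] [311.3 242.2]
nearspr bot [337.8 212. ] [296.3 229.9]
farlip bot [314.5 187.7] [342.3 227.9]
farlip top [314.3 184.5] [343.5 209.3]
nearlip top [309.5 202.4] [327.6 198.4]
lipedge near [314.5 204.1] [322.3 203.4]
lipedge far [319.2 186.2] [338.1 214.5]
axis [0.10470077 0.68706017 0.71901743] 45.973417266726216
C [ 477.55277826 -312.50206259  169.19341024]
-30.5 [408.1 218.7] [219.2 219. ]
-14 [405.6 217.8] [222.8 213. ]
13.5 [401.3 216.4] [228.7 203. ]
22 [399.9 215.9] [230.6 199.9]
30.5 [398.6 215.5] [232.4 196.9]
brass sc [236.83 200.83] [236, 200, 3, 3, 6]
```

View pics/c7.png

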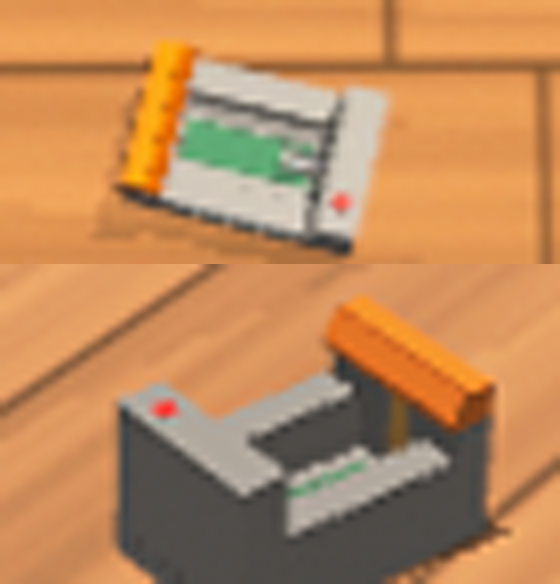

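The crop confirms that the projected logger corners agree within about a pixel: spring-wall corner at crop (118,400), lip's far corner at (495,385). The held cell also fits the model. Next I work out the insertion waypoints.

```bash
cat >> h.py <<'E'
YAW=75.;BAY=np.array([568.5,-42.6,0])
def cellpose(al,XL,h0,back=0,yaw=None):
    ex=np.array([np.cos(np.radians(YAW)),np.sin(np.radians(YAW)),0]);u=np.array([0,0,1.]);q=np.radians(al)
    a=np.cos(q)*ex+np.sin(q)*u;n=-np.sin(q)*ex+np.cos(q)*u;b=np.radians(25)
    return BAY+XL*ex+(14+h0)*u+(44.5+back)*a+17*n+12*(-np.sin(b)*a-np.cos(b)*n),tool(YAW,al-25)
E
python3 - <<'E'
from h import *
p,Rt=cellpose(46,-20,2,70);go(p+[0,0,40],Rt);print(p)
E
```

```text
at [ 479.6 -298.6  168.1] row [-2.4  0.   6. ] [286.2  55.8 140.7]
[581.85765667   7.25145334  98.97063432]
```

The manual's scale: shifts go in shares of 750 mm and turns go in shares of 2 pi rad. Converting my numbers, 286.2 mm / 750 = 0.3816, 260 mm / 750 = 0.3467, 6 degrees / 360 = 0.0167.

```bash
python3 steer.py '{"ax": [-0.0011,-0.0022,-0.0033,-0.0044,-0.0056,-0.0067,-0.0067,-0.0067],"ay": [0,0,0,0,0,0,0,0],"az": [0.0028,0.0056,0.0083,0.0111,0.0139,0.0167,0.0167,0.0167],"dx": [0.0533,0.1067,0.1667,0.2267,0.2867,0.3467,0.3816,0.3816],"dy": [0.0107,0.0213,0.032,0.0427,0.0547,0.068,0.0744,0.0744],"dz": [0.0267,0.0533,0.0813,0.1107,0.14,0.1707,0.1876,0.1876],"aperture": [20,20,20,20,20,20,20,20]}'; python3 - <<'E'
from h import *
p,Rt=cellpose(46,-20,2,70);go(p,Rt)
p,Rt=cellpose(46,-20,2,40);go(p,Rt)
p,Rt=cellpose(46,-20,2,0);go(p,Rt)
E
```

```text
time: 12.08
tool_pos: [581.7, 9.6, 139.7]
tcp_rot: [180.0, -21.0, 75.3]
ft_force: [0.5, 0.3, -0.7]
finger_gap: 32.2
grip_force: 60.3
at [581.7   9.6 139.7] row [-0.1  0.   0.2] [-16.7   0.8  37.2]
at [581.7   9.6 139.7] row [-0.1  0.   0.2] [-43.9   0.7  49.9]
at [581.7   9.6 139.7] row [-0.1  0.   0.2] [-80.1   0.6  66.8]
```

Scaled: 50 mm / 750 = 0.0667, -43.9 mm / 750 = -0.0585.

```bash
python3 steer.py '{"ax": [0,0,0,0,0],"ay": [0,0,0,0,0],"az": [0,0,0,0,0],"dx": [-0.0107,-0.0223,-0.04,-0.0585,-0.0585],"dy": [0.0007,0.0011,0.0011,0.0009,0.0009],"dz": [0.024,0.0496,0.058,0.0667,0.0667],"aperture": [20,20,20,20,20]}'; python3 - <<'E'
from h import *
for al,XL,h0,bk in((46,-20,2,25),(46,-20,2,12),(46,-20,2,0)):
  p,Rt=cellpose(al,XL,h0,bk);go(p,Rt)
E
```

```text
time: 12.7
tool_pos: [576.0, -18.0, 75.9]
tcp_rot: [-179.9, -21.0, 74.8]
ft_force: [0.8, 0.3, -0.4]
finger_gap: 32.2
grip_force: 60.3
at [576.  -18.   75.9] row [-0.1 -0.  -0.2] [-8.3 -0.8  6.7]
at [576.  -18.   75.9] row [-0.1 -0.  -0.2] [-20.1  -0.8  12.2]
at [576.  -18.   75.9] row [-0.1 -0.  -0.2] [-31.   -0.7  17.3]
```

```bash
python3 steer.py '{"ax": [0,0],"ay": [0,0],"az": [0,0],"dx": [0,0],"dy": [0,0],"dz": [0,0],"aperture": [20,20]}'; python3 - <<'E'
from h import *
for al,XL,h0,bk in((46,-20,2,25),(46,-20,2,12),(46,-20,2,0)):
  p,Rt=cellpose(al,XL,h0,bk);go(p,Rt)
E
```

```text
time: 12.95
tool_pos: [577.5, -16.8, 78.0]
tcp_rot: [179.9, -21.0, 74.9]
ft_force: [-0.6, -0.0, -1.3]
finger_gap: 32.1
grip_force: 60.3
at [577.5 -16.8  78. ] row [ 0.1 -0.  -0. ] [-10.6  -2.    8.1]
at [577.5 -16.8  78. ] row [ 0.1 -0.  -0. ] [-22.4  -2.   13.6]
at [577.5 -16.8  78. ] row [ 0.1 -0.  -0. ] [-33.2  -2.   18.7]
```

```bash
cat >> h.py <<'E'
def rd():
    t=telemetry.sense();open("log.txt","a").write(" ".join(map(str,np.r_[t["tool_pos"],t["ft_force"]]))+"\n")
E
rm -f log.txt
python3 steer.py '{"ax": [0],"ay": [0],"az": [0],"dx": [0],"dy": [0],"dz": [0],"aperture": [20]}' >/dev/null; python3 -c "from h import *;rd()"
python3 steer.py '{"ax": [0],"ay": [0],"az": [0],"dx": [0],"dy": [0],"dz": [0],"aperture": [20]}' >/dev/null; python3 -c "from h import *;rd()"
python3 steer.py '{"ax": [0],"ay": [0],"az": [0],"dx": [0],"dy": [0],"dz": [0],"aperture": [20]}' >/dev/null; python3 -c "from h import *;rd()"
python3 steer.py '{"ax": [0],"ay": [0],"az": [0],"dx": [0],"dy": [0],"dz": [0],"aperture": [20]}' >/dev/null; python3 -c "from h import *;rd()"
python3 steer.py '{"ax": [0],"ay": [0],"az": [0],"dx": [0],"dy": [0],"dz": [0],"aperture": [20]}' >/dev/null; python3 -c "from h import *;rd()"
python3 -c "
from h import *
L=np.loadtxt('log.txt');print(L.round(1));m=L[:,:3].mean(0);print(m)
for bk in(40,25,0):
  p,Rt=cellpose(46,-20,2,bk);print(bk,p.round(1),Rt.inv().apply(p-m).round(1))"
```

```text
[[ 5.773e+02 -1.650e+01  7.770e+01  4.000e-01 -1.000e-01 -8.000e-01]
 [ 5.771e+02 -1.650e+01  7.740e+01 -0.000e+00 -7.000e-01 -1.800e+00]
 [ 5.769e+02 -1.660e+01  7.730e+01  2.000e-01 -4.000e-01 -1.200e+00]
 [ 5.769e+02 -1.660e+01  7.720e+01 -0.000e+00  1.000e-01 -2.000e+00]
 [ 5.769e+02 -1.670e+01  7.720e+01 -1.000e-01  2.000e-01 -8.000e-01]]
[577.00440098 -16.59098016  77.35142973]
40 [576.5 -12.9  77.4] [ 3.2 -1.5  1.2]
25 [573.8 -22.9  66.6] [-10.4  -1.5   7.5]
0 [569.3 -39.7  48.6] [-33.   -1.5  18.1]
```

Scaled: -21.7 mm / 750 = -0.0289, 12.9 mm / 750 = 0.0172.

```bash
python3 steer.py '{"ax": [0,0,0,0,0,0,0],"ay": [0,0,0,0,0,0,0],"az": [0,0,0,0,0,0,0],"dx": [-0.0067,-0.0137,-0.0213,-0.0289,-0.0289,-0.0289,-0.0289],"dy": [-0.002,-0.002,-0.002,-0.002,-0.002,-0.002,-0.002],"dz": [0.0053,0.0101,0.0136,0.0172,0.0172,0.0172,0.0172],"aperture": [20,20,20,20,20,20,20]}'; python3 -c "
from h import *
for bk in(12,0):
  p,Rt=cellpose(46,-20,2,bk);go(p,Rt)"
```

```text
time: 14.45
tool_pos: [571.6, -31.6, 57.5]
tcp_rot: [180.0, -21.0, 74.9]
ft_force: [3.7, -3.2, -3.4]
finger_gap: 32.3
grip_force: 60.1
at [571.6 -31.6  57.5] row [ 0.1  0.  -0.1] [-0.1 -0.2  0.2]
at [571.6 -31.6  57.5] row [ 0.1  0.  -0.1] [-11.   -0.2   5.3]
```

```bash
python3 steer.py '{"ax": [0,0],"ay": [0,0],"az": [0,0],"dx": [0,0],"dy": [0,0],"dz": [0,0],"aperture": [20,20]}'; python3 -c "
from h import *
p,Rt=cellpose(46,-20,2,0);go(p,Rt);print(telemetry.sense()['wrist_torque'])"
```

```text
time: 14.7
tool_pos: [571.5, -31.4, 57.5]
tcp_rot: [180.0, -21.0, 74.9]
ft_force: [3.2, -3.3, -1.7]
finger_gap: 32.2
grip_force: 60.0
at [571.5 -31.4  57.5] row [ 0.  -0.  -0.1] [-11.2   0.    5.2]
[-0.8353329  -0.53812779 -0.07850468]
```

Scaled: 1.5 mm / 750 = 0.002.

```bash
python3 steer.py '{"ax": [0,0,0,0],"ay": [0,0,0,0],"az": [0,0,0,0],"dx": [0,0,0,0],"dy": [0.002,0.002,0.002,0.002],"dz": [0,0,0,0],"aperture": [20,20,20,20]}'; python3 steer.py '{"ax": [0,0,0,0],"ay": [0,0,0,0],"az": [0,0,0,0],"dx": [-0.0005,-0.0011,-0.0011,-0.0011],"dy": [0,0,0,0],"dz": [-0.0013,-0.0024,-0.0024,-0.0024],"aperture": [20,20,20,20]}'; python3 -c "
from h import *
p,Rt=cellpose(46,-20,2,0);go(p,Rt);print(telemetry.sense()['wrist_torque'])"
```

```text
time: 15.2
tool_pos: [572.6, -31.6, 57.2]
tcp_rot: [-180.0, -21.0, 74.9]
ft_force: [0.5, -0.1, -2.2]
finger_gap: 32.1
grip_force: 60.3
time: 15.7
tool_pos: [572.5, -33.1, 58.7]
tcp_rot: [-180.0, -21.0, 74.9]
ft_force: [-0.3, -0.1, -1.5]
finger_gap: 31.9
grip_force: 60.3
at [572.5 -33.1  58.7] row [ 0.  -0.  -0.1] [-10.3  -1.4   6.9]
[-0.25137085  0.06876732 -0.00815488]
```

Scaled: -10.3 mm / 750 = -0.0137, 6.9 mm / 750 = 0.0092.

```bash
sed -i 's/BAY=np.array(\[568.5,-42.6,0\])/BAY=np.array([570.0,-43.0,0])/' h.py; python3 steer.py '{"ax": [0,0,0,0,0,0],"ay": [0,0,0,0,0,0],"az": [0,0,0,0,0,0],"dx": [-0.0035,-0.0069,-0.0104,-0.0137,-0.0137,-0.0137],"dy": [0.0003,0.0003,0.0003,0.0003,0.0003,0.0003],"dz": [0.0023,0.0045,0.0069,0.0092,0.0092,0.0092],"aperture": [20,20,20,20,20,20]}'; python3 -c "
from h import *
t=telemetry.sense();print(t['wrist_torque'])
for q in((46,-20,2),(42,-22,1.5),(38,-24,1),(35,-25.5,1),(32,-27,1)):
  p,Rt=cellpose(*q);go(p,Rt)"
```

```text
time: 16.45
tool_pos: [571.9, -39.9, 49.8]
tcp_rot: [179.9, -21.1, 75.0]
ft_force: [0.7, 2.7, 5.5]
finger_gap: 32.5
grip_force: 61.1
[ 0.45730145 -0.13344963  0.004309  ]
at [571.9 -39.9  49.8] row [ 0.1 -0.1 -0. ] [-0.8 -1.   0.9]
at [571.9 -39.9  49.8] row [ 0.1 -4.1 -0. ] [-1.4 -1.   3. ]
at [571.9 -39.9  49.8] row [ 0.1 -8.1 -0.1] [-2.2 -1.   5.2]
at [571.9 -39.9  49.8] row [  0.1 -11.1  -0.1] [-2.7 -1.   6.6]
at [571.9 -39.9  49.8] row [  0.1 -14.1  -0.1] [-3.4 -1.   8. ]
```

Scaled: 4.5 mm / 750 = 0.006, 3.4 mm / 750 = 0.0045, -4.1 degrees / 360 = -0.0114.

```bash
python3 steer.py '{"ax": [0,0,0,0,0,0],"ay": [-0.0056,-0.0114,-0.0167,-0.0225,-0.0225,-0.0225],"az": [0,0,0,0,0,0],"dx": [-0.0013,-0.002,-0.0025,-0.0031,-0.0031,-0.0031],"dy": [0,0,0,0,0,0],"dz": [0.0016,0.0032,0.0045,0.006,0.006,0.006],"aperture": [20,20,20,20,20,20]}'; python3 -c "
from h import *
t=telemetry.sense();print(t['wrist_torque'])
a=vision.snapshot('top');b=vision.snapshot('scene')
z=R.from_euler('xyz',t['tcp_rot'],degrees=True).as_matrix();al=np.radians(25);ax=np.cos(al)*z[:,0]-np.sin(al)*z[:,2];C=t['tool_pos']-12*z[:,2]-14*ax
for s in(-30.5,13.5,30.5):print(s,(C+s*ax).round(1),proj(a,C+s*ax).round(1),proj(b,C+s*ax).round(1))
for n,s,box in(('top',a,(300,180,350,220)),('sc',b,(285,170,350,230))):
  for c,lo,hi in(('green',(50,130,40),(72,255,255)),('brass',(20,90,110),(32,255,255)),('or',(6,200,120),(17,255,255))):
    for ce,st,m in blobs(s['pixels'],0,lo,hi,box,4):print(n,c,ce,st)
for q in((38,-24,1),(35,-25.5,1),(32,-27,1)):
  p,Rt=cellpose(*q);go(p,Rt)"
```

```text
time: 17.2
tool_pos: [571.5, -40.5, 44.2]
tcp_rot: [179.9, -13.0, 74.9]
ft_force: [2.6, 3.1, 6.0]
finger_gap: 32.5
grip_force: 60.6
[ 0.48643259 -0.49662743 -0.00606696]
-30.5 [561.7 -77.   28.5] [[332.4 199.6]] [[313.5 224. ]]
13.5 [570.7 -43.5  55.6] [[323.7 196.2]] [[323.5 211.8]]
30.5 [574.1 -30.5  66.1] [[320.2 194.8]] [[327.3 207.1]]
top brass [311.67 200.83] [311, 199, 2, 4, 6]
top or [312.38 192.  ] [311, 186, 4, 13, 13]
top or [315.1 194.9] [310, 186, 10, 18, 49]
sc green [318.97 215.87] [313, 209, 12, 15, 97]
sc or [326.5 203. ] [326, 202, 2, 3, 4]
sc or [337.69 210.34] [332, 206, 11, 9, 61]
at [571.4 -40.7  44.2] row [ 0.1  0.  -0.1] [ 0.7 -0.8  0.2]
at [571.4 -40.7  44.2] row [ 0.1 -3.  -0.1] [ 0.3 -0.8  1.6]
at [571.4 -40.7  44.2] row [ 0.1 -6.  -0.1] [-0.1 -0.8  3.1]
```

Scaled: 2.9 mm / 750 = 0.0039, 2.4 mm / 750 = 0.0032, -7 degrees / 360 = -0.0194.

```bash
python3 steer.py '{"ax": [0,0,0,0,0,0],"ay": [-0.0056,-0.0111,-0.0167,-0.0194,-0.0194,-0.0194],"az": [0,0,0,0,0,0],"dx": [-0.0003,-0.0004,-0.0005,-0.0005,-0.0005,-0.0005],"dy": [0.0005,0.0007,0.0007,0.0007,0.0007,0.0007],"dz": [0.0011,0.0021,0.0032,0.0039,0.0039,0.0039],"aperture": [20,20,20,20,20,20]}'; python3 -c "
from h import *
t=telemetry.sense();print(t['wrist_torque'])
for q in((31,-27.4,0),(31,-25,0),(29,-26,0)):
  p,Rt=cellpose(*q);go(p,Rt)
ex=np.array([.2588,.9659,0]);z=R.from_euler('xyz',t['tcp_rot'],degrees=True).as_matrix();al=np.radians(25);ax=np.cos(al)*z[:,0]-np.sin(al)*z[:,2];C=t['tool_pos']-12*z[:,2]-14*ax
n=np.cross(ax,[.966,-.259,0]);n*=np.sign(n[2])
for s,k in((-30.5,-17),(-30.5,17),(30.5,-17),(30.5,17)):
  q=C+s*ax+k*n-BAY;print(s,k,(q@ex).round(1),(q[2]-14).round(1))"
```

```text
time: 18.05
tool_pos: [571.0, -40.1, 40.2]
tcp_rot: [-180.0, -5.9, 74.9]
ft_force: [3.4, 3.5, 1.4]
finger_gap: 31.7
grip_force: 60.3
[ 0.64118132 -0.57021203  0.01526709]
at [571.  -40.1  40.2] row [-0.   0.1 -0.1] [ 0.1 -0.3  0.6]
at [571.  -40.1  40.2] row [-0.   0.1 -0.1] [ 2.5 -0.3  0.9]
at [571.  -40.1  40.2] row [-0.  -1.9 -0.1] [ 2.3 -0.3  2. ]
-30.5 -17 -27.6 0.7
-30.5 17 -45.1 29.8
30.5 -17 24.7 32.0
30.5 17 7.2 61.2
```

Scaled: -70 mm / 750 = -0.0933, -30 mm / 750 = -0.04.

```bash
python3 steer.py '{"ax": [0,0,0,0,0,0,0,0],"ay": [0,0,0,0,0,0,0,0],"az": [0,0,0,0,0,0,0,0],"dx": [0.0013,0.0027,0.0027,0.0027,0.0027,0.0027,0.0027,0.0027],"dy": [0.0007,0.0007,0.0007,0.0007,0.0007,0.0007,0.0007,0.0007],"dz": [0,0.0004,0.0004,0.0004,0.0004,0.0004,-0.04,-0.0933],"aperture": [20,20,20,60,60,60,60,60]}'; cat > look.py <<'E'
from h import *
a=vision.snapshot('top');b=vision.snapshot('scene')
for n,s,box in(('top',a,(300,175,350,220)),('sc',b,(285,170,350,230))):
  for c,lo,hi in(('green',(50,130,30),(72,255,255)),('brass',(18,80,90),(32,215,255)),('or',(6,200,120),(17,255,255))):
    for ce,st,m in blobs(s['pixels'],0,lo,hi,box,4):print(n,c,ce,st)
ex=np.array([np.cos(np.radians(YAW)),np.sin(np.radians(YAW)),0])
for al in(0,31):
  q=np.radians(al);ax=np.cos(q)*ex+[0,0,np.sin(q)]
  C=BAY+[0,0,31.] if al==0 else BAY+[0,0,14+14.6]+(-26-8.8)*ex+30.5*ax
  for k in(-8,22):print("pred",al,k,proj(a,C+k*ax+[0,0,15]).round(1)[0],proj(b,C+k*ax+[0,0,12]).round(1)[0])
E
python3 look.py; python3 -c "
from h import *;t=telemetry.sense();print(t['tool_pos'],t['ft_force'])"
```

```text
time: 19.05
tool_pos: [569.0, -45.6, 109.8]
tcp_rot: [-179.8, -5.9, 74.9]
ft_force: [1.1, -0.4, 1.0]
finger_gap: 59.7
grip_force: 0.0
top green [330.59 201.59] [328, 200, 6, 4, 17]
top brass [317.83 196.83] [317, 195, 3, 5, 6]
sc green [320.32 215.78] [313, 209, 15, 15, 120]
sc brass [327.64 208.07] [324, 205, 9, 8, 14]
sc or [333.38 206.89] [323, 199, 20, 16, 132]
pred 0 -8 [325.6 197.3] [321.  216.3]
pred 0 22 [317.9 195.3] [329.3 212.8]
pred 31 -8 [327.6 197.4] [319.  214.5]
pred 31 22 [320.9 195. ] [326.4 206.8]
[573.61474586 -46.88826796 115.92950059] [1.51676886 0.84980554 0.45553947]
```

```bash
python3 steer.py '{"ax": [0,0,0,0],"ay": [0,0,0,0],"az": [0,0,0,0],"dx": [0,0,0,0],"dy": [0,0,0,0],"dz": [0,0,0,0],"aperture": [0,0,0,0]}'; python3 -c "
from h import *
ex=np.array([.2588,.9659,0])
go(BAY+10*ex+[0,0,90],tool(75,0))"; python3 look.py
```

```text
time: 19.65
tool_pos: [569.8, -45.5, 109.6]
tcp_rot: [-179.9, -5.9, 74.9]
ft_force: [-0.1, 0.1, -0.3]
finger_gap: 0.2
grip_force: 0.0
at [569.8 -45.5 109.6] row [-0.1 -5.9 -0.1] [10.3 -0.5 20.8]
top green [330.23 201.41] [327, 199, 7, 5, 22]
top brass [318.57 197.71] [318, 196, 2, 4, 7]
sc green [320.46 215.76] [313, 209, 15, 15, 123]
sc brass [324.42 206.58] [321, 205, 7, 4, 12]
sc brass [329.44 210.89] [327, 209, 6, 5, 9]
sc or [333.31 206.85] [323, 199, 20, 16, 131]
pred 0 -8 [325.6 197.3] [321.  216.3]
pred 0 22 [317.9 195.3] [329.3 212.8]
pred 31 -8 [327.6 197.4] [319.  214.5]
pred 31 22 [320.9 195. ] [326.4 206.8]
```

Scaled: 20.8 mm / 750 = 0.0277, 10.3 mm / 750 = 0.0137, -5.9 degrees / 360 = -0.0164.

```bash
python3 steer.py '{"ax": [0,0,0,0,0],"ay": [-0.0083,-0.0164,-0.0164,-0.0164,-0.0164],"az": [0,0,0,0,0],"dx": [0.0067,0.0137,0.0137,0.0137,0.0137],"dy": [-0.0004,-0.0007,-0.0007,-0.0007,-0.0007],"dz": [0.0133,0.0277,0.0277,0.0277,0.0277],"aperture": [0,0,0,0,0]}'; python3 steer.py '{"ax": [0,0,0,0,0],"ay": [0,0,0,0,0],"az": [0,0,0,0,0],"dx": [0,0,0,0,0],"dy": [0,0,0,0,0],"dz": [0.0067,0.0133,0.02,0.024,0.024],"aperture": [0,0,0,0,0]}'
```

```text
time: 20.38
tool_pos: [573.3, -34.1, 91.4]
tcp_rot: [180.0, -0.1, 74.9]
ft_force: [0.2, -0.4, -0.6]
finger_gap: 0.1
grip_force: 0.0
time: 21.0
tool_pos: [572.8, -33.5, 72.5]
tcp_rot: [-180.0, -0.0, 74.9]
ft_force: [0.0, -0.2, -0.4]
finger_gap: 0.2
grip_force: 0.0
```

Scaled: 10 mm / 750 = 0.0133, 8 mm / 750 = 0.0107.

```bash
python3 steer.py '{"ax": [0,0,0,0],"ay": [0,0,0,0],"az": [0,0,0,0],"dx": [0,0,0,0],"dy": [0,0,0,0],"dz": [0.0053,0.0107,0.0133,0.0133],"aperture": [0,0,0,0]}';  python3 steer.py '{"ax": [0,0,0],"ay": [0,0,0],"az": [0,0,0],"dx": [0,0,0],"dy": [0,0,0],"dz": [0.004,0.008,0.008],"aperture": [0,0,0]}'
```

```text
time: 21.5
tool_pos: [573.7, -33.5, 63.3]
tcp_rot: [179.9, -0.0, 74.9]
ft_force: [1.1, 0.4, 2.7]
finger_gap: 0.0
grip_force: 1.1
time: 21.88
tool_pos: [573.3, -33.5, 56.9]
tcp_rot: [180.0, -0.0, 74.9]
ft_force: [1.0, 0.7, 3.1]
finger_gap: 0.1
grip_force: 1.5
```

Scaled: 8 mm / 750 = 0.0107, 6 mm / 750 = 0.008.

```bash
python3 steer.py '{"ax": [0,0,0,0],"ay": [0,0,0,0],"az": [0,0,0,0],"dx": [0,0,0,0],"dy": [0,0,0,0],"dz": [0.004,0.008,0.0107,0.0107],"aperture": [0,0,0,0]}';  python3 steer.py '{"ax": [0,0,0],"ay": [0,0,0],"az": [0,0,0],"dx": [0,0,0],"dy": [0,0,0],"dz": [0.0027,0.004,0.004],"aperture": [0,0,0]}'
```

```text
time: 22.38
tool_pos: [572.3, -33.7, 48.1]
tcp_rot: [-179.9, 0.0, 74.9]
ft_force: [0.3, -0.5, 1.6]
finger_gap: 0.2
grip_force: 0.4
time: 22.75
tool_pos: [574.3, -34.1, 47.8]
tcp_rot: [179.9, 0.0, 74.9]
ft_force: [-2.7, 0.4, 13.9]
finger_gap: 0.5
grip_force: 7.2
```

The cell bottoms at z ≈ 48, which is the height of a flat cell's top. I retreat and check.

Scaled: -240 mm / 750 = -0.32, -180 mm / 750 = -0.24.

```bash
python3 steer.py '{"ax": [0,0,0,0,0,0,0,0],"ay": [0,0,0,0,0,0,0,0],"az": [0,0,0,0,0,0,0,0],"dx": [0,0,-0.08,-0.16,-0.24,-0.32,-0.32,-0.32],"dy": [0,0,-0.0267,-0.0533,-0.08,-0.1067,-0.1067,-0.1067],"dz": [-0.0267,-0.08,-0.1467,-0.16,-0.16,-0.16,-0.16,-0.16],"aperture": [0,0,0,0,0,0,0,0]}'; python3 look.py; python3 -c "
from h import *
a=vision.snapshot('top');b=vision.snapshot('scene')
for ce,st,m in blobs(b['pixels'],0,(0,200,80),(4,255,255),(255,240,300,280),4)+blobs(a['pixels'],0,(0,200,80),(4,255,255),(365,185,395,210),4):print(ce,st)
ex=np.array([.2588,.9659,0])
for nm,k,z in(('plus top',30.5,48),('band edge top',13.5,48),('spring end top',-30.5,48)):print(nm,proj(a,BAY+k*ex+[0,0,z]).round(1),proj(b,BAY+k*ex+[0,0,z]).round(1))"
```

```text
time: 23.75
tool_pos: [432.4, -245.8, 166.3]
tcp_rot: [-180.0, 0.0, 74.7]
ft_force: [0.1, -0.9, -0.8]
finger_gap: 0.0
grip_force: 0.0
top green [325.59 198.09] [320, 193, 12, 11, 91]
top brass [318.34 195.9 ] [317, 192, 4, 9, 29]
top or [312.89 190.  ] [312, 186, 3, 9, 9]
top or [315.39 195.07] [311, 186, 8, 18, 44]
sc green [321.61 217.05] [314, 212, 16, 12, 99]
sc brass [329.8  213.12] [326, 211, 8, 6, 25]
sc or [332.63 206.85] [323, 199, 20, 16, 155]
pred 0 -8 [325.6 197.3] [321.  216.3]
pred 0 22 [317.9 195.3] [329.3 212.8]
pred 31 -8 [327.6 197.4] [319.  214.5]
pred 31 22 [320.9 195. ] [326.4 206.8]
[274.99 258.96] [269, 254, 11, 13, 67]
[379.84 196.71] [377, 193, 6, 9, 38]
plus top [[315.7 194.7]] [[331.7 210.3]]
band edge top [[320.1 195.8]] [[327.1 212.3]]
spring end top [[331.4 198.7]] [[314.7 217.6]]
```

```bash
python3 -c "
from bench import r, vision, telemetry, hand_in
print(hand_in())"
```

```text
the job is handed in; nothing more can be done
None
```

The logger stands bay up and the fresh cell lies flat in the bay, brass end under the lip, by the last camera and force checks (after one too-short first push that let the logger fall back); the spent cell has not moved, and the job was handed in at about 24 s, with no result shown.

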